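# Swing out the cup arm and hang up the cup of gold tiles

### The arm

A 6-joint arm with a two-finger parallel gripper is mounted at the origin on the work surface. World frame = base frame: x ahead of the robot, y to its left, z up, the work surface at z = 0. Lengths are in m, angles in rad, forces in N, time in s.
With the tool pointing down it reaches from about 0.425 to 0.925 m from the base axis. Payload 12.5 kg.
Tool frame: the origin (TCP) lies on the mounting face of the last link; the fingertips stand tips_ahead ahead of it and the grasp point (between the pads) lies 155 mm ahead of it (tips_ahead is the distance from the TCP to the fingertips, in m); z points along the fingers, y is the direction in which the jaws open and shut (so a half turn about z gives the same grasp; the last joint's range is limited). The gripper opens to 85 mm and grips with 20 to 120 N. Pads are 22 mm wide; open, the fingers measure 114 mm over their backs; the gripper's body (76 mm by 85 mm) begins 54 mm behind the grasp point. The pads swing forward as they close: fully open they stand 13 mm farther back than shut.
Start: joints at [-1.291, 0.491, 1.559, -0, 1.092, -0.106], TCP at [0.235, -0.579, 0.405] pointing down, gripper open.
Joint ranges: [-3.1, 3.1], [-0.84, 2.19], [0.05, 2.79], [-1.13, 4.28], [0.06, 2.93], [-2.69, 2.69]. Speed limits (rad/s): [2.22, 2.22, 2.79, 3.14, 3.14, 3.14].

### API

Orientations are given as a unit quaternion [w, x, y, z].
In Python, from station import observe, capture, close_job, recognise, tips_ahead gives the robot as it stands.
- The arm moves only by the tool carry_out, never from a script. Its argument "commands" is a list of rows, each a list of 3 entries, a list of its own where there are three numbers: the shift along the world's x, y, z in mm, then the turn about the world's z in degrees, then the finger opening in mm, from 0 to 85.4. A call has 1 to 12 rows; each row is the pose to reach, as a shift and turn from the pose commanded when the call began; what a row does not reach only later rows make up. A row lasts 1/8 s, in which the tool goes at most 62.5 mm and 10.7 degrees, less where a joint would pass 70% of its speed; a pose out of reach is approached as far as the arm can. A call with a gripper value outside its range is refused whole. The fingers move at their own pace and stop on an object; "grip_force" is the grip in N (left out, the last holds). Time passes only in rows, so rows that repeat a pose let the fingers close. It gives the time, the measured TCP pose, the force and the opening at its end, in the units of the state.
- observe(): the state, without advancing time (a new reading comes with each control period).
- capture(name): name is "scene" or "side" or "wrist"; returns a dict with "pixels" (420x560x3 uint8, blue, green, red), "z_map" (420x560 float32, m along the optical axis (not along the pixel's ray), 0 where there is no reading), "fx", "fy", "cx", "cy" (pixels), "eye" and "attitude" of the camera in the world. Camera axes: x right, y down, z forward; pixel columns grow to the right and rows downward; lengths in m; the calibration is good to about 2 mm. A picture is of the moment at which its call begins.
- close_job(): hands the job in, once; it reports no verdict.
Trained networks look in a picture, given as the dict that the camera call returned (one of the last four; its "shot" number tells which), for a name from the list of things; names that differ only in an ending like _2 or _b are one class to them, and where a whole thing is asked for, a point or a joint stands for the part that bears it (a point fixed in the world has none). Each returns a list of dicts, best first, with "p" (0 to 1); they miss things now and then, are a little off and sometimes report something else, mostly with a low value. They report only what shows in the picture. A call takes as long as a camera call. They do not tell look-alikes from the thing itself.
- recognise(picture, thing): "bbox" ([left, top, width, height] in pixels, round what is visible of it).
The state is a dict: "time_s": time; "q": joint angles; "dq": joint speeds; "tau": joint torques, N m; "eef_pos": TCP position; "tool_rot": TCP orientation; "force": force on the tool from outside, world axes, zero at the start; "torque": the same for the moment, N m; "grip_width": opening from 0.0 (shut) to 1.0 (fully open).
Only numpy, scipy, OpenCV 4.12 (cv2) and the standard library are available. Lean on these libraries where they do the work, as an engineer would, in place of code of your own. Each camera call takes 0.05 s, during which the arm holds its last target. There are 200 camera calls.

### The job

Pull up the knurled brass knob on the stand, turn it a sixth of a turn counter-clockwise to swing the arm from its parked notch to the front notch (marked with the turquoise dot) and let the knob snap back fully down. Then gently hang the turquoise cup on the arm's hook by its wooden handle bar, upright and steady, with its three gold-leaf tiles still in it. Leave everything else on the shelf where it is.

Things in the scene. Friction and masses are not known exactly. Their poses are not given: they have to be found in the camera images.
- stand: Fixed stand for the cup arm: round dark foot 128 mm across, steel post, notched index crown on top. Origin on the post's axis at the foot's underside (on the shelf, 12 mm above the table). In the front notch the arm points along the stand's -x; parked, 60 degrees clockwise of that from above. The locking claw is opposite the arm; the front notch, marked by a turquoise dot, is at +x.
- swing (a joint): Swing arm angle, rad, growing COUNTER-CLOCKWISE seen from above: about 0 in the parked notch (start), 1.047 in the front notch; stops at -0.25 and 1.297. It turns about the post's axis together with the brass knob, which is keyed to it. Friction 0.04 N m when free; play under 0.06 rad when the claw is in a notch.
- pull_knob (a joint): Lift of the sprung brass knob, m: 0 = fully down, claw in a notch; 0.014 = upper stop. The spring pushes down with 5.5 N at 0 and 9 N at the top. Above 0.010 the claw is clear of the crown; let go between notches it rides on the crown at about 0.009; let go within 0.05 rad of a notch it snaps in.
- knob_grip (a point): Centre of the knurled brass knob head on the post's axis: vertical cylinder 30 mm across, 24 mm tall, this point at mid-height; 276 mm above the foot's underside when down. It rises with the knob. Below it: the claw's bridge 35 mm down (lifts too), the arm's hub 42 mm down.
- cup_arm: Swing arm with hub (on the post axis, where its origin lies, at foot level) and end hook: 8 mm steel rod bent to a flat-bottomed valley 22 mm long, open upwards, rising 16 mm on the post side and 21 mm at the outer end (brass ball), about 40 mm wide at the top. The straight rod joins it to the hub, its top 16 mm above the seat. Own -x points outward along the arm, y level across it.
- hook_seat (a point): Where the cup's bar rests: top of the rod in the middle of the hook's valley, 130 mm from the post's axis, 208 mm above the foot's underside. From here the hook reaches 32 mm outward to its tip, 21 mm up and 8 mm down (rod underside). The bar comes over the tip from the outer end, the hook passing between bar and rim, and is lowered here. Axes as cup_arm.
- cup: Turquoise ceramic cup, 86 mm across, 66 mm tall, with a rigid upright handle: brass straps at its own +y and -y sides (94 mm over them) carry a level wooden bar over the middle of the mouth. About 0.24 kg (varies). Three gold-leaf tiles lie in it. Origin: centre of its underside, z up.
- cup_handle (a point): Centre of the wooden handle bar, 132 mm above the cup's underside: 88 mm long along the cup's y, 10 mm wide along x, 8 mm tall; 62 mm free height between rim and bar. Hung, this point is 4 mm above hook_seat with the bar across the arm, either way round. The hook goes under the bar's middle: grip the bar about 25 mm to one side.
- cup_floor (a point): Centre of the cup's inner floor, 6 mm above its underside; the floor is about 68 mm across.
- gold_tile_a: Gold-leaf glass tile 20 x 20 x 8 mm, 10 g, loose, lying flat in the cup at the start. Origin: centre of its underside.
- gold_tile_b: Gold-leaf glass tile 20 x 20 x 8 mm, 10 g, loose, lying flat in the cup at the start. Origin: centre of its underside.
- gold_tile_c: Gold-leaf glass tile 20 x 20 x 8 mm, 10 g, loose, lying flat in the cup at the start. Origin: centre of its underside.
- stick: Wooden burnishing stick, 168 mm long, lying flat. It is not part of the job and stays where it is. Origin: centre of its underside.
- spray_cap: Chrome spray bottle cap, 28 mm across, 43 mm tall, upright. It is not part of the job and stays where it is. Origin: centre of its underside.
- spray_bottle: Amber spray bottle, 48 mm across, 150 mm tall, upright. It is not part of the job and stays where it is. Origin: centre of its underside.
- glue_jar: Glass jar with a dark turquoise lid, 56 mm across, 62 mm tall. It is not part of the job and stays where it is. Origin: centre of its underside.
- rinse_mug: White mug, 76 mm across, 85 mm tall, side handle. It is not part of the job and stays where it is. Origin: centre of its underside.
- nippers: Tile nippers with red handles, about 190 mm long, lying flat. It is not part of the job and stays where it is. Origin: centre of its underside.
Things that resemble listed ones, but are neither listed nor needed, are in the scene too. What is shaped like the cup but red is not meant.

How it is judged:
By the outcome, as a careful person would: the job done as asked, in the order asked, and still so for the second after the job is handed in, with the robot touching nothing.
It also fails if it takes over 56 s, if anything falls off the work surface, if the arm or the gripper's body presses on something with over 40 N, if the wrist force passes 120 N, or if a joint passes its speed limit or range.

## Working session

There is one attempt and no reset: what is moved stays moved. The work goes in short steps, Python scripts to look and compute and a tool call to move; the robot and the scene stay as the last step left them, time stands still between calls to the robot, and variables do not carry over. Pictures are saved under pics/ and viewed, about 8 in all and at most 12, crops included, and the job is handed in when it is done.

Besides the shell and the picture viewer there is one more tool, called by a JSON object that holds its "api" and its "payload", one argument or row to a line. carry_out: Moves the arm, as the interface text tells. Its arguments: {"type":"object","properties":{"commands":{"type":"array"},"grip_force":{"type":"number"}},"required":["commands"]}

```bash
mkdir -p pics
cat > h.py <<'E'
import numpy as np, cv2
from station import observe, capture, close_job, recognise, tips_ahead
from scipy.spatial.transform import Rotation as R
def att(c):
    a=np.array(c["attitude"],float)
    return a if a.shape==(3,3) else R.from_quat(a[[1,2,3,0]]).as_matrix()
def cloud(c):
    z=c["z_map"]; v,u=np.mgrid[:z.shape[0],:z.shape[1]]
    p=np.stack([(u-c["cx"])/c["fx"]*z,(v-c["cy"])/c["fy"]*z,z],-1)
    w=p@att(c).T+np.array(c["eye"]); w[z==0]=np.nan
    return w
def proj(c,P):
    q=(np.array(P)-np.array(c["eye"]))@att(c)
    return q[...,0]/q[...,2]*c["fx"]+c["cx"],q[...,1]/q[...,2]*c["fy"]+c["cy"]
E
python3 - <<'E'
from h import *
print(observe(),tips_ahead if not callable(tips_ahead) else tips_ahead())
for n in("scene","side"):
    c=capture(n); cv2.imwrite(f"pics/{n}0.png",c["pixels"]); print(n,c["eye"],c["attitude"],c["fx"])
    w=cloud(c)
    for t in("stand","cup_arm","knob_grip","cup","cup_handle","hook_seat"):
        for r in recognise(c,t)[:2]:
            l,tp,W,H=[int(x) for x in r["bbox"]]; m=w[tp:tp+H,l:l+W].reshape(-1,3)
            print(t,r["p"],r["bbox"],np.nanmedian(m,0).round(3))
E
```

```text
{'time_s': 0.0, 'q': array([-1.29057317e+00,  4.91543798e-01,  1.55945314e+00, -1.80245776e-05,
        1.09170106e+00, -1.05604280e-01]), 'dq': array([ 2.23227988e-03,  6.46030396e-04, -6.68919968e-04,  1.14174575e-03,
       -1.80147626e-03,  9.56733438e-05]), 'tau': array([-1.87665311e-03, -6.18461895e+01, -2.61598581e+01, -2.04637631e-04,
        3.96146337e-03, -1.62099315e-06]), 'eef_pos': array([ 0.23521055, -0.57901116,  0.40413616]), 'tool_rot': array([-5.49868273e-04,  9.81448838e-01,  1.91723426e-01, -5.61569428e-05]), 'force': array([-0.06496548, -0.96800852,  0.35457013]), 'torque': array([-0.05402957, -0.04330687, -0.00879391]), 'grip_width': 1.0002536029214113} 0.1734
scene [0.92682888 0.84825183 1.33159995] [-0.08346814  0.21677458  0.91681109 -0.32480651] 532.9381782998059
stand 0.59 [184.1, 173.8, 58.2, 82.8] [ 0.64  -0.135  0.014]
stand 0.47 [163.1, 170.9, 17.2, 26.2] [ 0.702 -0.337  0.046]
cup_arm 0.69 [183.7, 177.8, 38.8, 58.5] [ 0.652 -0.186  0.013]
cup_arm 0.24 [193.1, 154.4, 27.5, 35.5] [ 0.597 -0.333  0.066]
knob_grip 0.5 [208.4, 174.0, 13.7, 18.4] [ 0.638 -0
[... 279 characters left out ...]
, 36.3, 63.7] [ 0.649 -0.171  0.016]
hook_seat 0.36 [307.0, 331.1, 10.0, 10.9] [0.547 0.319 0.022]
side [ 0.38115479 -0.96206726  0.85183631] [-0.46987143  0.88030854 -0.05857889  0.02909013] 443.9368842258439
stand 0.89 [306.4, 193.7, 67.0, 108.2] [ 0.675 -0.006  0.014]
cup_arm 0.81 [324.5, 190.5, 48.5, 40.6] [0.748 0.2   0.016]
cup_arm 0.55 [264.9, 165.3, 23.3, 47.3] [0.544 0.348 0.042]
knob_grip 0.86 [327.4, 192.8, 16.0, 35.1] [ 0.638 -0.095  0.244]
cup 0.97 [265.6, 164.3, 23.8, 49.7] [0.548 0.34  0.041]
cup_handle 0.93 [183.9, 172.5, 20.5, 45.9] [0.259 0.37  0.037]
cup_handle 0.92 [262.9, 163.7, 25.8, 48.4] [0.541 0.365 0.036]
hook_seat 0.64 [328.8, 191.5, 41.7, 35.2] [0.75  0.202 0.022]
```

View pics/scene0.png

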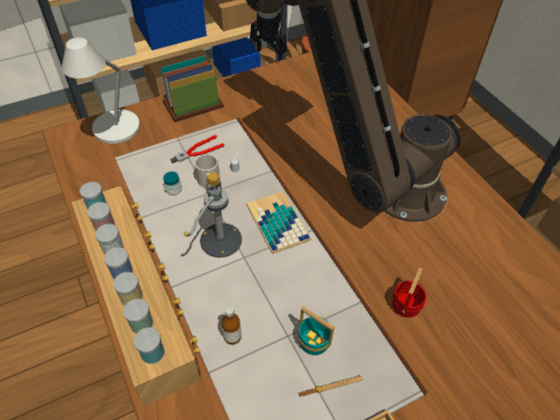

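View pics/side0.png

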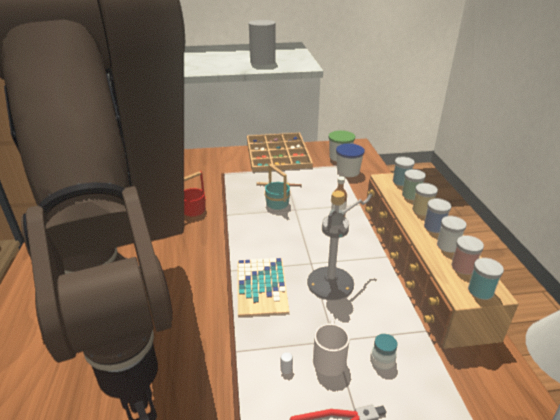

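The scene view shows the stand's foot at (220,240), its knob at (213,180), the turquoise cup at (315,338) and the red lookalike at (408,298). The side view agrees. Next I'll measure from the depth clouds.

Run:
```python
from h import *
cs={n:capture(n) for n in("scene","side")}
A=[];C=[]
for n,c in cs.items():
    w=cloud(c).reshape(-1,3); px=c["pixels"].reshape(-1,3).astype(int); A.append(w);C.append(px)
    for lo,hi,nm in((.27,.31,'knob'),(.225,.265,'hub'),(.20,.25,'arm'),(.06,.19,'post'),(.018,.03,'foot')):
        m=(w[:,2]>lo)&(w[:,2]<hi)&(np.hypot(w[:,0]-.64,w[:,1]+.08)<.2)
        q=w[m]
        if nm=='foot': m2=np.hypot(q[:,0]-.64,q[:,1]+.08)<.1;q=q[m2]
        if len(q): print(n,nm,len(q),q.mean(0).round(4),q.min(0).round(3),q.max(0).round(3))
    # cup handle
    m=(w[:,2]>.12)&(w[:,2]<.17)&(np.hypot(w[:,0]-.54,w[:,1]-.33)<.12); q=w[m]
    if len(q)>5:
        top=q[q[:,2]>.135]; d=np.linalg.svd(top[:,:2]-top[:,:2].mean(0))[2][0]
        print(n,'bar',len(top),top.mean(0).round(4),top.min(0).round(3),top.max(0).round(3),'yaw',np.degrees(np.arctan2(d[1],d[0])).round(1))
    m=(w[:,2]>.05)&(w[:,2]<.085)&(np.hypot(w[:,0]-.54,w[:,1]-.33)<.09); q=w[m]
    print(n,'cupbody',len(q),q.mean(0).round(4),q.min(0).round(3),q.max(0).round(3))
a=cv2.resize(cs["scene"]["pixels"][160:270,160:270],None,fx=4,fy=4,interpolation=3)[:400]
c=cs["scene"]["pixels"][290:390,280:370]; c=cv2.resize(c,(360,400),interpolation=3)
cv2.imwrite("pics/crop1.png",np.hstack([a,c]))
```

```text
scene knob 141 [ 0.6408 -0.0791  0.2928] [ 0.625 -0.099  0.273] [ 0.655 -0.066  0.305]
scene hub 275 [ 0.6646 -0.06    0.238 ] [ 0.614 -0.103  0.226] [0.763 0.022 0.261]
scene arm 570 [ 0.6594 -0.0605  0.2241] [ 0.607 -0.116  0.2  ] [0.763 0.022 0.25 ]
scene post 174 [ 0.6428 -0.0803  0.1131] [ 0.598 -0.269  0.061] [ 0.832 -0.054  0.19 ]
scene foot 787 [ 0.642  -0.0743  0.024 ] [ 0.548 -0.178  0.018] [ 0.722 -0.003  0.03 ]
scene bar 196 [0.5477 0.3359 0.145 ] [0.523 0.291 0.136] [0.572 0.378 0.152] yaw 116.2
scene cupbody 367 [0.5588 0.3417 0.0665] [0.506 0.29  0.05 ] [0.591 0.381 0.085]
side knob 175 [ 0.6362 -0.0939  0.2931] [ 0.623 -0.106  0.27 ] [ 0.654 -0.073  0.303]
side hub 314 [ 0.6572 -0.0765  0.2405] [ 0.613 -0.111  0.225] [0.762 0.016 0.265]
side arm 666 [ 0.6505 -0.0861  0.2236] [ 0.604 -0.125  0.2  ] [0.762 0.016 0.249]
side post 316 [ 0.6494 -0.093   0.1183] [ 0.627 -0.147  0.06 ] [ 0.832 -0.017  0.178]
side foot 873 [ 0.6336 -0.1016  0.0254] [ 0.569 -0.155  0.018] [ 0.7   -0.024  0.03 ]
side bar 86 [0.5467 0.3279 0.1464] [0.521 0.286 0.135] [0.571 0.377 0.153] yaw -63.1
side cupbody 361 [0.5432 0.3274 0.0666] [0.502 0.284 0.05 ] [0.588 0.381 0.084]
```

View pics/crop1.png

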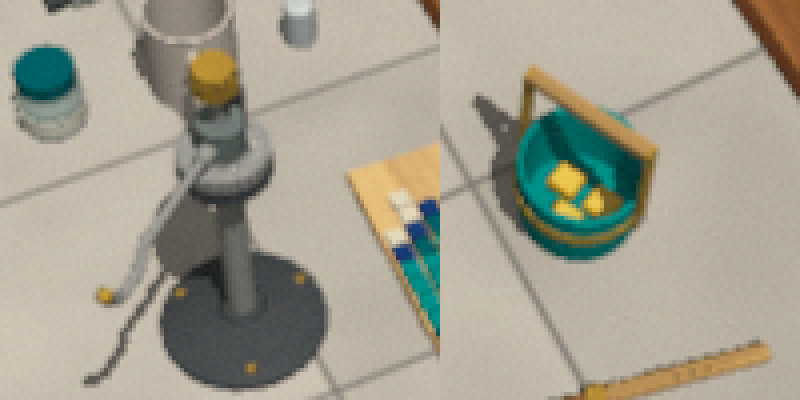

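Estimates so far: post axis at about (0.640, -0.087) and parked arm yaw about 41°, so the front notch is at about 101°. The cup's bar is at about (0.547, 0.333) with yaw about 117°. Next I go above the knob and look from close by.

{"api": "carry_out", "payload": {
  "commands": [
    [[0, 0, 60], 0, 85],
    [[0, 0, 120], 0, 85],
    [[50, 61, 130], 0, 85],
    [[90, 109, 130], 0, 85],
    [[130, 157, 130], 0, 85],
    [[170, 206, 130], 0, 85],
    [[210, 254, 130], 0, 85],
    [[250, 303, 130], 0, 85],
    [[290, 352, 130], 0, 85],
    [[330, 400, 130], 0, 85],
    [[370, 449, 130], 0, 85],
    [[405, 492, 130], 0, 85]
  ],
  "grip_force": 80
}}

```text
time_s: 2.3
eef_pos: [0.6332, -0.0951, 0.5349]
tool_rot: [0.0, 0.981, 0.192, 0.0]
force: [0.0, -1.2, 0.7]
grip_width: 0.996
```

{"api": "carry_out", "payload": {
  "commands": [
    [[0, 0, 0], 0, 85],
    [[0, 0, 0], 0, 85]
  ]
}}

```text
time_s: 2.55
eef_pos: [0.6321, -0.0969, 0.5345]
tool_rot: [0.0, 0.981, 0.192, -0.0]
force: [-0.1, 0.5, 0.4]
grip_width: 0.994
```

Run:
```python
from h import *
c=capture("wrist"); cv2.imwrite("pics/w1.png",c["pixels"]); print(c["eye"],observe()["eef_pos"])
w=cloud(c).reshape(-1,3)
m=(w[:,2]>.294)&(w[:,2]<.306)&(np.hypot(w[:,0]-.64,w[:,1]+.087)<.03);q=w[m]
print(len(q),q.min(0),q.max(0),q.mean(0)); print(cv2.minEnclosingCircle(q[:,:2].astype(np.float32)) if len(q) else 0)
m=(w[:,2]>.205)&(w[:,2]<.25)&(np.hypot(w[:,0]-.64,w[:,1]+.087)>.05)&(np.hypot(w[:,0]-.64,w[:,1]+.087)<.2);q=w[m]
if len(q): print(len(q),q.min(0),q.max(0)); d=q[:,:2]-[.64,-.087]; print(np.degrees(np.arctan2(d[:,1],d[:,0]).mean()))
```

```text
[ 0.70141244 -0.06854541  0.50308096] [ 0.63174369 -0.09754579  0.53475967]
1750 [ 0.6230293  -0.10223158  0.29401529] [ 0.65463317 -0.07095887  0.30188145] [ 0.63976211 -0.0864867   0.29901339]
((0.6386415958404541, -0.08699315786361694), 0.016194632276892662)
1402 [ 0.67588421 -0.05726644  0.21494792] [0.7513774  0.00879764 0.23718156]
40.04788992007327
```

View pics/w1.png

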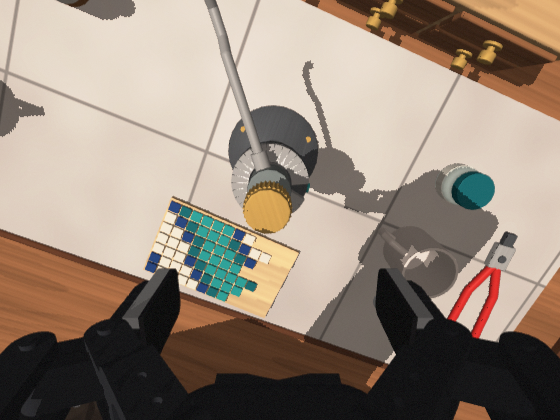

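Wrist view: the brass knob is centred at (267,208) and measures (0.639, -0.087), with its top at z 0.300 as expected. The arm points at about 41° and the turquoise dot is at (309,187). I descend, grip and lift.

{"api": "carry_out", "payload": {
  "commands": [
    [[7.5, 10.5, -20], 0, 70],
    [[7.5, 10.5, -50], 0, 60],
    [[7.5, 10.5, -75], 0, 60],
    [[7.5, 10.5, -91], 0, 60],
    [[7.5, 10.5, -91], 0, 60],
    [[7.5, 10.5, -91], 0, 20],
    [[7.5, 10.5, -91], 0, 20],
    [[7.5, 10.5, -91], 0, 20],
    [[7.5, 10.5, -91], 0, 20],
    [[7.5, 10.5, -91], 0, 20]
  ],
  "grip_force": 80
}}

```text
time_s: 3.85
eef_pos: [0.6395, -0.0864, 0.4452]
tool_rot: [0.0, 0.981, 0.192, 0.001]
force: [-2.0, 0.6, 6.9]
grip_width: 0.326
```

{"api": "carry_out", "payload": {
  "commands": [
    [[0, 0, 3], 0, 20],
    [[0, 0, 7], 0, 20],
    [[0, 0, 11], 0, 20],
    [[0, 0, 12.5], 0, 20],
    [[0, 0, 12.5], 0, 20],
    [[0, 0, 12.5], 0, 20]
  ]
}}

```text
time_s: 4.6
eef_pos: [0.6397, -0.0864, 0.456]
tool_rot: [-0.0, 0.981, 0.192, -0.0]
force: [3.0, -0.3, -9.2]
grip_width: 0.326
```

{"api": "carry_out", "payload": {
  "commands": [
    [[0, 0, 1.5], 0, 20],
    [[0, 0, 1.5], 0, 20]
  ]
}}

```text
time_s: 4.85
eef_pos: [0.6396, -0.0864, 0.4578]
tool_rot: [0.0, 0.981, 0.192, 0.0]
force: [4.2, 0.0, -9.8]
grip_width: 0.327
```

Run:
```python
from h import *
o=observe();print(o["eef_pos"],o["force"],o["torque"])
c=capture("side"); l,t=300,170; cv2.imwrite("pics/s1.png",cv2.resize(c["pixels"][170:250,300:410],None,fx=5,fy=5,interpolation=3))
```

```text
[ 0.63964501 -0.08642212  0.45779547] [ 4.19907057e+00  1.87592719e-03 -9.83054874e+00] [ 0.08180374 -0.63930669  0.01682286]
```

View pics/s1.png

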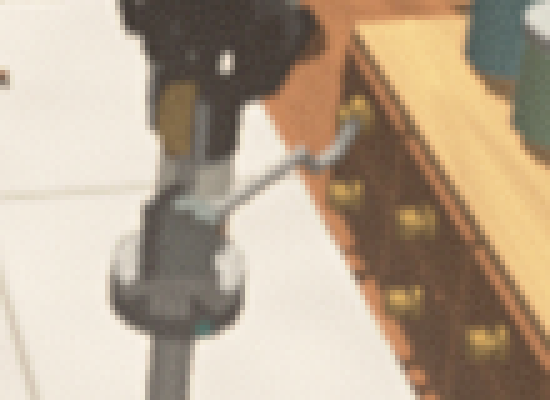

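The knob is held and lifted about 12.6 mm, with a force of about 9 N. Now I turn it +60°.

{"api": "carry_out", "payload": {
  "commands": [
    [[0, 0, 0], 4, 20],
    [[0, 0, 0], 11, 20],
    [[0, 0, 0], 19, 20],
    [[0, 0, 0], 27, 20],
    [[0, 0, 0], 35, 20],
    [[0, 0, 0], 43, 20],
    [[0, 0, 0], 51, 20],
    [[0, 0, 0], 57, 20],
    [[0, 0, 0], 60, 20],
    [[0, 0, 0], 60, 20],
    [[0, 0, 0], 60, 20]
  ]
}}

```text
time_s: 6.28
eef_pos: [0.6393, -0.0861, 0.4574]
tool_rot: [-0.001, 0.755, 0.656, -0.0]
force: [-2.6, 4.5, -9.6]
grip_width: 0.323
```

```bash
cat > armang.py <<'E'
from h import *
o=observe();print(o["eef_pos"],o["force"],o["torque"],o["tool_rot"])
for n in("side","scene"):
    c=capture(n);w=cloud(c).reshape(-1,3); r=np.hypot(w[:,0]-.6393,w[:,1]+.0868)
    m=(w[:,2]>.205)&(w[:,2]<.25)&(r>.055)&(r<.17)
    q=w[m]; d=q[:,:2]-[.6393,-.0868]; a=np.degrees(np.arctan2(d[:,1],d[:,0])); k=abs(a-np.median(a))<8; print(n,k.sum(),np.median(a),a[k].mean())
    if k.sum()>5: print('  line dir',np.degrees(np.arctan(np.polyfit(q[k][:,1],q[k][:,0],1)[0])),q[k].max(0))
    wk=(w[:,2]>.27)&(w[:,2]<.32)&(r<.02); print('  knob top',np.percentile(w[wk][:,2],[90,98]) if wk.sum() else None)
E
python3 armang.py
```

```text
[ 0.63928019 -0.08606829  0.45740018] [-2.64735859  4.54937531 -9.59221962] [0.82301567 0.39138003 0.05752326] [-1.07949819e-03  7.54507290e-01  6.56290625e-01 -4.46900043e-04]
side 90 101.00529689882882 100.8759538124191
  line dir -8.940513996303718 [0.63202043 0.06925533 0.24357894]
  knob top [0.31354116 0.31705445]
scene 113 98.62119697345383 98.73781771583742
  line dir -9.005429396175428 [0.63326149 0.075329   0.24433155]
  knob top [0.312863   0.31818023]
```

{"api": "carry_out", "payload": {
  "commands": [
    [[0, 0, -3], 0, 20],
    [[0, 0, -7], 0, 20],
    [[0, 0, -11], 0, 20],
    [[0, 0, -13], 0, 20],
    [[0, 0, -13], 0, 20],
    [[0, 0, -13], 0, 20]
  ]
}}

```text
time_s: 7.12
eef_pos: [0.6392, -0.086, 0.4453]
tool_rot: [-0.001, 0.754, 0.656, -0.0]
force: [-4.9, 5.8, -3.9]
grip_width: 0.325
```

```bash
python3 armang.py
```

```text
[ 0.63915377 -0.08598153  0.44534559] [-4.87456751  5.80567086 -3.89606161] [0.84611253 0.80764153 0.0448805 ] [-6.27354323e-04  7.54495757e-01  6.56304609e-01 -1.38199886e-04]
side 91 101.01845623426054 100.97467713983792
  line dir -9.354338019584217 [0.63203477 0.06838753 0.24248312]
  knob top [0.30693691 0.31674571]
scene 114 98.60362154457678 98.77625763668588
  line dir -8.921472724591945 [0.63325322 0.07507001 0.24165196]
  knob top [0.30141176 0.30923026]
```

{"api": "carry_out", "payload": {
  "commands": [
    [[0, 0, 0], 0, 40],
    [[0, 0, 0], 0, 65],
    [[0, 0, 0], 0, 65],
    [[0, 0, 20], 0, 75],
    [[0, 0, 60], 0, 80],
    [[0, 0, 100], 0, 85],
    [[0, 0, 100], 0, 85]
  ]
}}

```text
time_s: 8.1
eef_pos: [0.6393, -0.0864, 0.5483]
tool_rot: [0.003, 0.754, 0.657, 0.002]
force: [0.2, 0.1, -0.2]
grip_width: 0.994
```

```bash
python3 armang.py
python3 - <<'E'
from h import *
c=capture("wrist"); cv2.imwrite("pics/w2.png",c["pixels"])
w=cloud(c).reshape(-1,3); r=np.hypot(w[:,0]-.6393,w[:,1]+.0868)
q=w[(r<.02)&(w[:,2]>.28)&(w[:,2]<.33)]; print(len(q),np.percentile(q[:,2],[50,90]))
m=(w[:,2]>.205)&(w[:,2]<.25)&(r>.055)&(r<.17);q=w[m];d=q[:,:2]-[.6393,-.0868];print(m.sum(),np.degrees(np.median(np.arctan2(d[:,1],d[:,0]))))
E
```

```text
[ 0.63926104 -0.08644379  0.54827057] [ 0.21567824  0.09513385 -0.24105239] [-0.00337466 -0.02852209 -0.01205836] [0.00261323 0.75420855 0.65662739 0.00176212]
side 92 101.07044048191432 100.98496072068885
  line dir -9.125672228410512 [0.63206329 0.06832651 0.24375832]
  knob top [0.30136466 0.30215753]
scene 113 98.66354086469725 98.72701104567678
  line dir -9.069857817675492 [0.63282236 0.07420672 0.24054074]
  knob top [0.3000627  0.30214885]
1798 [0.29911131 0.30006201]
1443 99.75555804382185
```

View pics/w2.png

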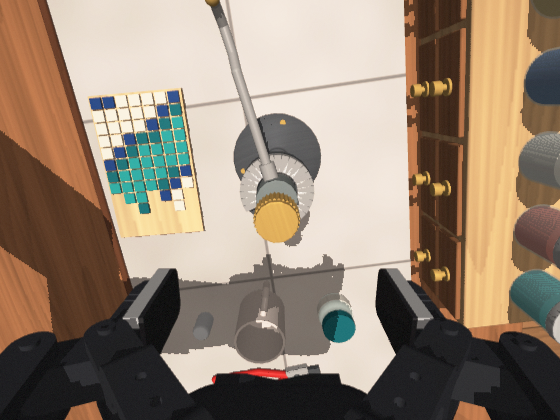

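Released: the knob top is back at 0.300, so it is fully down, and the arm is at about 100° in the front notch. Now to above the cup's bar, with the turn.

{"api": "carry_out", "payload": {
  "commands": [
    [[-13, 55, 0], 4, 85],
    [[-26, 110, 0], 8, 85],
    [[-39, 165, 0], 12, 85],
    [[-52, 220, 0], 17, 85],
    [[-65, 275, 0], 22, 85],
    [[-78, 330, -30], 27, 85],
    [[-91, 385, -70], 32, 85],
    [[-103, 441, -110], 34.5, 85],
    [[-103, 441, -130], 34.5, 85],
    [[-103, 441, -130], 34.5, 85],
    [[-103, 441, -130], 34.5, 85]
  ]
}}

```text
time_s: 9.62
eef_pos: [0.537, 0.354, 0.4154]
tool_rot: [0.0, 0.526, 0.851, 0.0]
force: [-0.2, -0.2, 0.7]
grip_width: 0.998
```

Run:
```python
from h import *
o=observe();print(o["eef_pos"],o["tool_rot"])
c=capture("wrist"); cv2.imwrite("pics/w3.png",c["pixels"])
w=cloud(c).reshape(-1,3)
q=w[(w[:,2]>.14)&(w[:,2]<.155)&(np.hypot(w[:,0]-.547,w[:,1]-.333)<.06)]
print(len(q),cv2.minAreaRect((q[:,:2]*1000).astype(np.float32)),q.mean(0))
```

```text
[0.53703746 0.35398865 0.41540935] [2.03077327e-04 5.25664178e-01 8.50692129e-01 1.82205412e-04]
1618 ((546.6267700195312, 332.90631103515625), (9.968870162963867, 94.87252807617188), 26.294700622558594) [0.54500497 0.33581584 0.14725566]
```

View pics/w3.png

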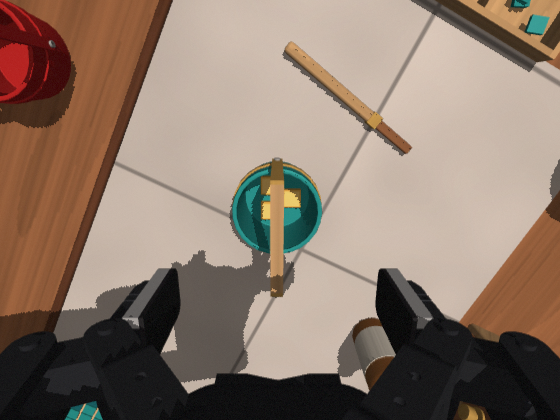

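Wrist view: the cup is at (277,207), its bar runs from (277,160) to (277,295), and the three gold tiles show inside. The measured bar is 10 mm wide with its top at 0.148, which matches. Next I descend and grip 25 mm off-centre.

{"api": "carry_out", "payload": {
  "commands": [
    [[-1.5, 1.5, -30], 0, 50],
    [[-1.5, 1.5, -65], 0, 45],
    [[-1.5, 1.5, -95], 0, 40],
    [[-1.5, 1.5, -110], 0, 40],
    [[-1.5, 1.5, -116], 0, 40],
    [[-1.5, 1.5, -116], 0, 40],
    [[-1.5, 1.5, -116], 0, 20],
    [[-1.5, 1.5, -116], 0, 4],
    [[-1.5, 1.5, -116], 0, 4],
    [[-1.5, 1.5, -116], 0, 4],
    [[-1.5, 1.5, -116], 0, 4]
  ],
  "grip_force": 90
}}

```text
time_s: 11.05
eef_pos: [0.5352, 0.3561, 0.2998]
tool_rot: [0.0, 0.525, 0.851, 0.001]
force: [-1.8, -1.5, 6.5]
grip_width: 0.093
```

{"api": "carry_out", "payload": {
  "commands": [
    [[0, 0, 2], 0, 4],
    [[0, 0, 6], 0, 4],
    [[0, 0, 15], 0, 4],
    [[0, 0, 30], 0, 4],
    [[0, 0, 45], 0, 4],
    [[0, 0, 50], 0, 4],
    [[0, 0, 50], 0, 4]
  ]
}}

```text
time_s: 11.92
eef_pos: [0.535, 0.356, 0.3492]
tool_rot: [0.0, 0.525, 0.851, 0.0]
force: [-1.1, 0.3, -2.9]
grip_width: 0.092
```

```bash
cat > cup.py <<'E'
from h import *
import sys
o=observe();print(o["time_s"],o["eef_pos"],o["force"],o["torque"],o["tool_rot"],o["grip_width"])
p=o["eef_pos"]; im=[]
for n in("side","scene"):
    c=capture(n); w=cloud(c)
    u,v=proj(c,p-[0,0,.19]); u,v=int(np.clip(u,60,500)),int(np.clip(v,60,360)); im.append(cv2.resize(c["pixels"][v-60:v+60,u-60:u+60],(400,400),interpolation=3))
cv2.imwrite(sys.argv[1],np.hstack(im))
E
python3 cup.py pics/c1.png
```

```text
11.925 [0.53504282 0.35601647 0.3492253 ] [-1.07060554  0.33064964 -2.85689006] [0.05351019 0.05976902 0.01266684] [2.20717339e-04 5.25422124e-01 8.50841592e-01 3.57603289e-04] 0.09202205983590792
```

View pics/c1.png

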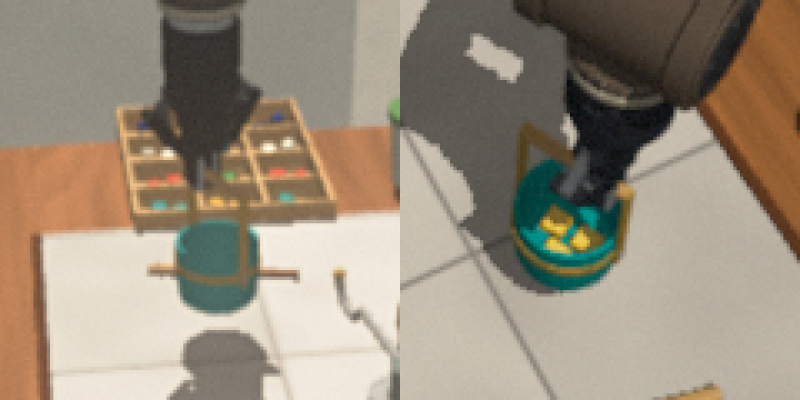

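Cup lifted level, tiles inside (right crop, at about (570,225)). Before carrying it over I'll check the bottle's location and the hook tip.

Run:
```python
from h import *
for n in("scene","side"):
    c=capture(n); w=cloud(c)
    for r in recognise(c,"spray_bottle")[:1]:
        l,t,W,H=[int(x) for x in r["bbox"]]; q=w[t:t+H,l:l+W].reshape(-1,3); q=q[q[:,2]>.05]; print(n,r["p"],q.mean(0),q.min(0),q.max(0))
    f=w.reshape(-1,3); a=np.radians(99.7); d=f-[.6393,-.0868,0]; s=d[:,0]*np.cos(a)+d[:,1]*np.sin(a); l=-d[:,0]*np.sin(a)+d[:,1]*np.cos(a)
    m=(f[:,2]>.2)&(f[:,2]<.26)&(abs(l)<.03)&(s>.06)&(s<.18)
    for lo in range(60,180,10):
        k=m&(s>lo/1e3)&(s<=lo/1e3+.01)
        if k.sum(): print(lo,k.sum(),(l[k].mean()*1e3).round(1),(f[k,2].max()*1e3).round(1),(s[k].max()*1e3).round(1))
```

```text
scene 0.69 [0.73845695 0.23671601 0.10862736] [0.71152088 0.20636721 0.05014776] [0.75935128 0.25135902 0.16512218]
60 10 -1.7 235.4 69.6
70 9 -1.8 235.9 79.9
80 8 -1.3 237.4 89.9
90 10 -1.3 236.3 97.5
100 11 -1.7 235.5 109.9
110 20 -2.0 233.6 119.9
120 8 -1.6 219.9 129.4
130 11 -2.0 221.6 139.7
140 5 -2.6 223.4 146.2
150 13 -1.9 239.8 159.5
160 4 -2.8 241.6 164.2
side 0.53 [0.67060329 0.01934366 0.22079742] [ 0.62224116 -0.10469328  0.05219606] [0.7456612  0.22724569 0.30324806]
60 10 2.2 237.5 68.7
70 7 2.4 239.4 78.4
80 8 2.7 237.9 86.6
90 7 1.5 238.0 99.9
100 8 2.8 237.7 109.6
110 6 3.1 226.2 118.2
120 5 2.9 222.8 127.5
130 7 2.6 220.7 139.2
140 16 1.1 237.6 149.9
150 15 2.1 242.7 157.5
```

{"api": "carry_out", "payload": {
  "commands": [
    [[0, 0, 12], 3, 4],
    [[2, -10, 30], 8, 4],
    [[6, -30, 50], 15, 4],
    [[10, -52, 62], 23, 4],
    [[14, -75, 64], 31, 4],
    [[18, -98, 64], 39, 4],
    [[22, -121, 64], 47, 4],
    [[26, -143, 64], 55, 4],
    [[30, -163, 64], 63, 4],
    [[32, -175, 64], 69, 4],
    [[33, -181, 64], 73, 4],
    [[33, -181, 64], 73.4, 4]
  ]
}}

```text
time_s: 13.72
eef_pos: [0.5682, 0.1747, 0.4125]
tool_rot: [-0.0, -0.087, 0.996, 0.0]
force: [-0.3, -0.2, -1.7]
grip_width: 0.092
```

{"api": "carry_out", "payload": {
  "commands": [
    [[0, 0, 0], 0, 4],
    [[0, 0, 0], 0, 4]
  ]
}}

```text
time_s: 13.98
eef_pos: [0.5681, 0.1754, 0.4127]
tool_rot: [-0.0, -0.087, 0.996, 0.0]
force: [0.4, -0.2, -2.0]
grip_width: 0.093
```

Run:
```python
from h import *
o=observe();p=o["eef_pos"];print(o["time_s"],p,o["force"],o["torque"],o["tool_rot"],o["grip_width"])
q=o["tool_rot"];print("psi",2*np.degrees(np.arctan2(q[2],q[1]))-90)
c=capture("side");cv2.imwrite("pics/h1.png",cv2.resize(c["pixels"][110:260,230:430],(800,600),interpolation=3))
for n in("side","scene","wrist"):
    c=capture(n);w=cloud(c).reshape(-1,3); e=w-[p[0]+.025,p[1]+.004,0]
    k=(np.hypot(e[:,0],e[:,1])<.055)&(w[:,2]>p[2]-.1575)&(w[:,2]<p[2]-.145)
    k2=k&(abs(e[:,1])<.03); 
    if k2.sum()>5: print(n,k2.sum(),w[k2].min(0),w[k2].max(0),cv2.minAreaRect((w[k2][:,:2]*1000).astype(np.float32)))
    px=c["pixels"].reshape(-1,3).astype(int); t=(px[:,0]>px[:,2]+30)&(np.hypot(e[:,0],e[:,1])<.06)&(w[:,2]>.09)
    if t.sum(): print(' cup',w[t].min(0).round(4),w[t].max(0).round(4))
```

```text
13.975 [0.56805866 0.17537101 0.4126537 ] [ 0.42289385 -0.20881338 -2.03704339] [-0.0053353   0.00486858  0.02311959] [-5.63314751e-05 -8.69568441e-02  9.96212077e-01  4.66000075e-05] 0.09270619956737589
psi 99.97712106330559
side 114 [0.54648394 0.15378289 0.25555277] [0.64041979 0.19447719 0.26741127] ((593.486328125, 176.36233520507812), (94.02732849121094, 26.980594635009766), 16.321319580078125)
 cup [0.5565 0.1337 0.1457] [0.6346 0.2215 0.1949]
scene 129 [0.56863143 0.17018997 0.25539886] [0.64212935 0.19627026 0.26749605] ((605.4008178710938, 183.22230529785156), (73.48992919921875, 25.969167709350586), 0.10844501107931137)
 cup [0.5504 0.1404 0.1234] [0.6369 0.2252 0.2827]
wrist 3888 [0.54575047 0.15688567 0.25517419] [0.60834814 0.1916759  0.2676493 ] ((575.35595703125, 181.05735778808594), (62.180015563964844, 33.87837219238281), 25.447357177734375)
 cup [0.5461 0.1374 0.1279] [0.6226 0.222  0.2825]
```

View pics/h1.png

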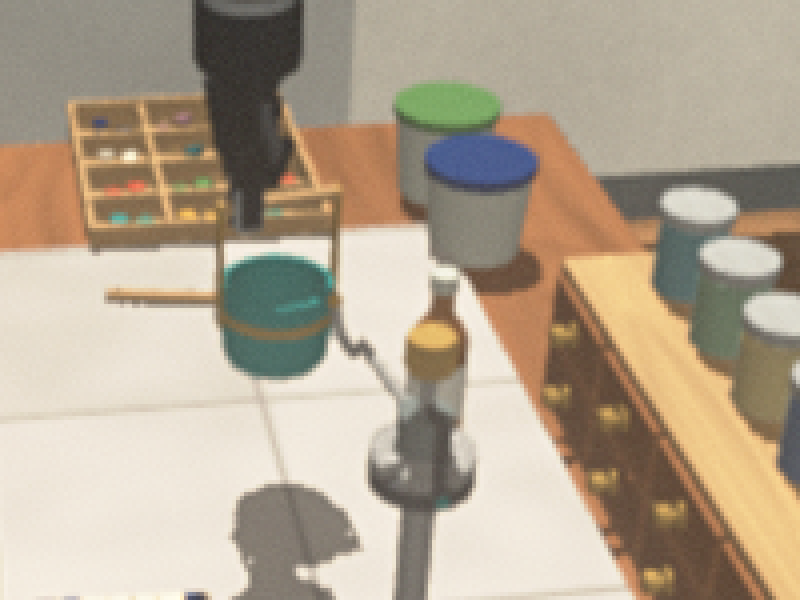

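The cup is level and centred at about (0.5935, 0.1795), as predicted. The side view shows it at (275,315) and the hook at (350,345). Next I slide it in over the hook tip.

{"api": "carry_out", "payload": {
  "commands": [
    [[2, -11, 1], 0, 4],
    [[5, -29, 1], 0, 4],
    [[8, -46, 1], 0, 4],
    [[11, -63, 1], 0, 4],
    [[14, -80, 1], 0, 4],
    [[17, -97, 1], 0, 4],
    [[20, -114, 1], 0, 4],
    [[22, -128, 1], 0, 4],
    [[24, -136, 1], 0, 4],
    [[24, -138.5, 1], 0, 4],
    [[24, -138.5, 1], 0, 4],
    [[24, -138.5, 1], 0, 4]
  ]
}}

```text
time_s: 15.68
eef_pos: [0.5921, 0.037, 0.4138]
tool_rot: [0.0, -0.087, 0.996, 0.0]
force: [0.2, 0.6, -2.2]
grip_width: 0.092
```

Run:
```python
from h import *
o=observe();p=o["eef_pos"];print(o["time_s"],p,o["force"],o["torque"],o["grip_width"])
im=[]
for n in("side","scene"):
    c=capture(n); u,v=proj(c,[.617,.041,.2]);u,v=int(u),int(v)
    im.append(cv2.resize(c["pixels"][v-45:v+45,u-45:u+45],(400,400),interpolation=3))
cv2.imwrite("pics/h2.png",np.hstack(im))
```

```text
15.675 [0.59206887 0.0369646  0.41375155] [ 0.19492697  0.57521844 -2.17596567] [0.04494283 0.0598726  0.06054573] 0.09204271656164538
```

View pics/h2.png

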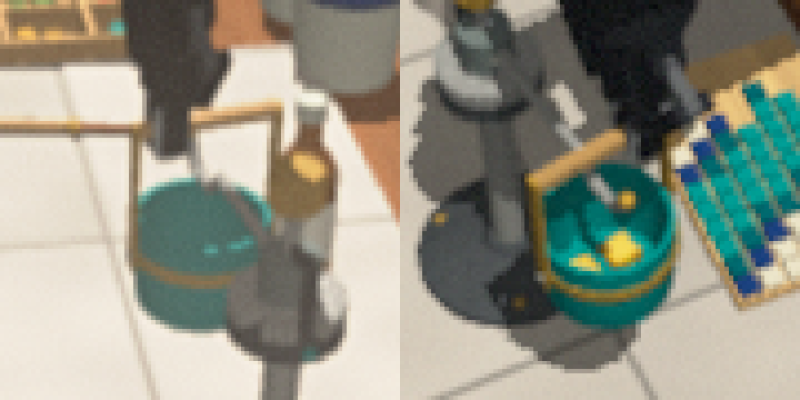

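The right crop shows the hook passing under the bar's middle, with its ball at (625,200). I lower gently.

{"api": "carry_out", "payload": {
  "commands": [
    [[0, 0, -4], 0, 4],
    [[0, 0, -10], 0, 4],
    [[0, 0, -17], 0, 4],
    [[0, 0, -23], 0, 4],
    [[0, 0, -28], 0, 4],
    [[0, 0, -30], 0, 4],
    [[0, 0, -31], 0, 4],
    [[0, 0, -31], 0, 4]
  ]
}}

```text
time_s: 16.77
eef_pos: [0.5921, 0.0365, 0.3828]
tool_rot: [0.0, -0.087, 0.996, 0.0]
force: [0.4, 0.0, -2.0]
grip_width: 0.095
```

{"api": "carry_out", "payload": {
  "commands": [
    [[0, 0, -0.7], 0, 4],
    [[0, 0, -1.3], 0, 4],
    [[0, 0, -2], 0, 4],
    [[0, 0, -2], 0, 4]
  ]
}}

```text
time_s: 17.27
eef_pos: [0.5921, 0.0365, 0.3807]
tool_rot: [-0.0, -0.087, 0.996, 0.0]
force: [-0.6, 0.6, -1.7]
grip_width: 0.09
```

{"api": "carry_out", "payload": {
  "commands": [
    [[0, 0, -0.5], 0, 4],
    [[0, 0, -1], 0, 4],
    [[0, 0, -1], 0, 4],
    [[0, 0, -1], 0, 4]
  ]
}}

```text
time_s: 17.77
eef_pos: [0.5922, 0.0365, 0.3798]
tool_rot: [0.0, -0.087, 0.996, 0.0]
force: [0.5, -0.7, -1.6]
grip_width: 0.093
```

{"api": "carry_out", "payload": {
  "commands": [
    [[0, 0, -0.5], 0, 4],
    [[0, 0, -1], 0, 4],
    [[0, 0, -1], 0, 4],
    [[0, 0, -1], 0, 4]
  ]
}}

```text
time_s: 18.27
eef_pos: [0.5922, 0.0366, 0.3792]
tool_rot: [0.001, -0.087, 0.996, 0.0]
force: [-0.0, -0.3, 4.9]
grip_width: 0.093
```

Contact at the expected height. I ease off slightly and open gently.

{"api": "carry_out", "payload": {
  "commands": [
    [[0, 0, 0.5], 0, 4],
    [[0, 0, 0.5], 0, 4]
  ],
  "grip_force": 20
}}

```text
time_s: 18.52
eef_pos: [0.5922, 0.0366, 0.3794]
tool_rot: [0.0, -0.087, 0.996, 0.0]
force: [0.3, 0.5, 4.5]
grip_width: 0.094
```

{"api": "carry_out", "payload": {
  "commands": [
    [[0, 0, 0], 0, 9],
    [[0, 0, 0], 0, 11],
    [[0, 0, 0], 0, 13],
    [[0, 0, 0], 0, 16],
    [[0, 0, 0], 0, 20],
    [[0, 0, 0], 0, 25],
    [[0, 0, 0], 0, 30],
    [[0, 0, 0], 0, 34],
    [[0, 0, 0], 0, 34],
    [[0, 0, 0], 0, 34],
    [[0, 0, 0], 0, 34]
  ]
}}

```text
time_s: 19.9
eef_pos: [0.5921, 0.0365, 0.3792]
tool_rot: [0.0, -0.087, 0.996, 0.0]
force: [-0.2, -0.4, -0.5]
grip_width: 0.396
```

Run:
```python
from h import *
o=observe();p=o["eef_pos"];print(o["time_s"],p,o["force"],o["torque"],o["grip_width"])
im=[]
for n in("side","scene"):
    c=capture(n); u,v=proj(c,[.617,.041,.19]);u,v=int(u),int(v)
    im.append(cv2.resize(c["pixels"][v-45:v+45,u-45:u+45],(400,400),interpolation=3))
cv2.imwrite("pics/h3.png",np.hstack(im))
```

```text
19.9 [0.59213315 0.03653816 0.37923055] [-0.20348114 -0.38241744 -0.48521896] [ 0.0287741  -0.02031249  0.04823927] 0.3958190106205217
```

View pics/h3.png

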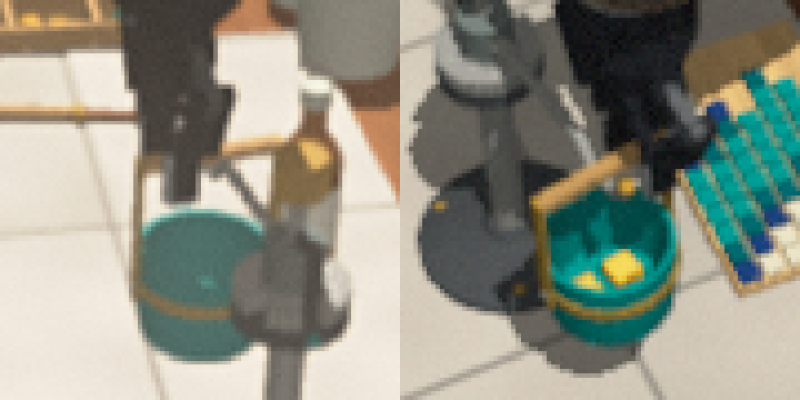

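The cup hangs level on the hook, released. I retreat straight up and then check.

{"api": "carry_out", "payload": {
  "commands": [
    [[0, 0, 3], 0, 34],
    [[0, 0, 10], 0, 34],
    [[0, 0, 25], 0, 34],
    [[0, 0, 50], 0, 34],
    [[0, 0, 90], 0, 34],
    [[0, 0, 140], 0, 34],
    [[-30, 0, 170], 0, 34],
    [[-80, 0, 170], 0, 34],
    [[-120, 0, 170], 0, 34],
    [[-120, 0, 170], 0, 34],
    [[-120, 0, 170], 0, 34],
    [[-120, 0, 170], 0, 34]
  ]
}}

```text
time_s: 21.5
eef_pos: [0.4729, 0.0365, 0.5492]
tool_rot: [-0.0, -0.087, 0.996, 0.0]
force: [-0.2, -0.5, -0.4]
grip_width: 0.402
```

```bash
python3 armang.py
python3 - <<'E'
from h import *
import time
def chk(tag):
    for n in("side","scene"):
        c=capture(n);w=cloud(c).reshape(-1,3); e=w-[.6174,.0413,0]; r=np.hypot(e[:,0],e[:,1])
        px=c["pixels"].reshape(-1,3).astype(int)
        b=(r<.055)&(w[:,2]>.218)&(w[:,2]<.235)&(px[:,2]>px[:,0]+25)
        print(tag,n,b.sum(),cv2.minAreaRect((w[b][:,:2]*1000).astype(np.float32)),w[b][:,2].min(),w[b][:,2].max(),np.polyfit(w[b][:,0],w[b][:,2],1)[0] if b.sum()>3 else 0)
        t=(px[:,0]>px[:,2]+30)&(r<.07)&(w[:,2]>.08)&(w[:,2]<.2); print('  cup',w[t].min(0).round(4),w[t].max(0).round(4))
    return c
c=chk(0)
im=[]
for n in("side","scene"):
    c=capture(n); u,v=proj(c,[.625,.0,.18]);u,v=int(u),int(v)
    im.append(cv2.resize(c["pixels"][v-60:v+60,u-60:u+60],(400,400),interpolation=3))
cv2.imwrite("pics/h4.png",np.hstack(im)); print(observe()["time_s"])
E
```

```text
[0.47285948 0.03649931 0.54922897] [-0.22076493 -0.53953801 -0.42267189] [-0.01663196 -0.0216508   0.01589415] [-3.53037256e-05 -8.71742507e-02  9.96193077e-01  5.51577009e-05]
side 133 101.22576397575692 101.08335890289477
  line dir -9.104850668461014 [0.6319361  0.0679054  0.24250926]
  knob top [0.30123755 0.30209908]
scene 158 98.4007160158598 98.4906259071001
  line dir -7.862154525370012 [0.63775411 0.07489349 0.24172493]
  knob top [0.29947548 0.30119768]
0 side 162 ((615.8487548828125, 40.12889862060547), (74.0676498413086, 69.90888214111328), 54.128013610839844) 0.2181170799327038 0.2348700191954135 0.007785632363223847
  cup [5.767e-01 4.000e-04 1.084e-01] [0.6561 0.0829 0.1621]
0 scene 156 ((617.7592163085938, 49.314918518066406), (93.00808715820312, 34.02545166015625), 16.86855125427246) 0.21806426723301864 0.23109335678346232 -0.007164973455491681
  cup [0.5766 0.0011 0.0892] [0.6593 0.0877 0.1601]
21.8
```

View pics/h4.png

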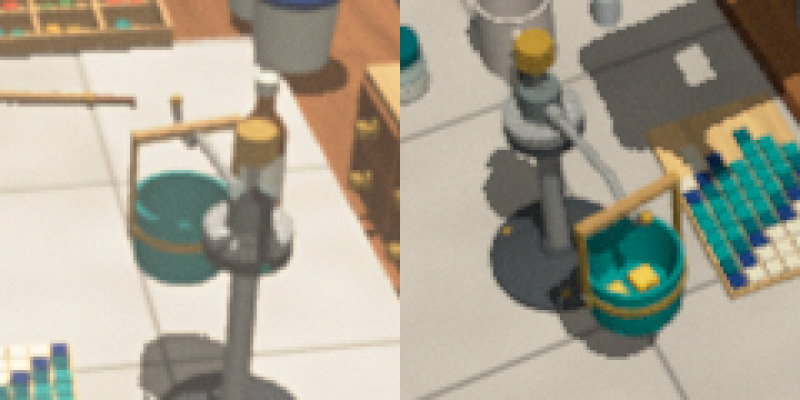

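The cup hangs level with the bar in the hook, and the knob is down. I let it settle for a second, confirm nothing moved, and hand in.

{"api": "carry_out", "payload": {
  "commands": [
    [[0, 0, 0], 0, 34],
    [[0, 0, 0], 0, 34],
    [[0, 0, 0], 0, 34],
    [[0, 0, 0], 0, 34],
    [[0, 0, 0], 0, 34],
    [[0, 0, 0], 0, 34],
    [[0, 0, 0], 0, 34],
    [[0, 0, 0], 0, 34]
  ]
}}

```text
time_s: 22.8
eef_pos: [0.4721, 0.0365, 0.5492]
tool_rot: [0.0, -0.087, 0.996, 0.0]
force: [-0.4, 0.7, -0.9]
grip_width: 0.398
```

Run:
```python
from h import *
for i in range(4):
    c=capture("scene");w=cloud(c).reshape(-1,3);r=np.hypot(w[:,0]-.6174,w[:,1]-.0413);px=c["pixels"].reshape(-1,3).astype(int)
    t=(px[:,0]>px[:,2]+30)&(r<.07)&(w[:,2]>.08)&(w[:,2]<.2);print(t.sum(),w[t].mean(0).round(4))
print([r["p"] for r in recognise(c,"gold_tile_a")])
print(observe()["time_s"],close_job())
```

```text
638 [0.6148 0.0377 0.1258]
636 [0.6147 0.0378 0.1259]
638 [0.6147 0.0375 0.1258]
641 [0.6148 0.0379 0.1259]
[0.56, 0.24]
the job is handed in; nothing more can be done
23.05 None
```

I lifted the knob about 12.6 mm, turned it 60° counter-clockwise to the front notch and let it back down. Then I hung the turquoise cup by its bar on the hook, backed the gripper off, and handed the job in at about 23 s.

- **Knob and arm:** the knob top is back at z 0.300, its starting height. The arm points at about 100°, up from about 41° when parked, which is the front notch within measuring error.
- **Cup:** the bar sits level on the hook and the cup is upright. It did not move over the last camera frames, after one second of settling. It met the hook with about 5 N on the wrist when I set it down.
- **Tiles:** three tiles showed in the cup after I lifted it. In the last views only two show, and the network also reported two. The third is probably hidden behind the rim or bar; the cup never tipped, but I could not confirm it directly.
- **Other things on the shelf:** I touched nothing else, though I did not re-measure the other items at the end.
- **Picture count:** I viewed 12 pictures, the maximum allowed and more than the 8 planned.

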